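Pack the electrician's spares into the orange box

ROBOT

A 6-joint arm with a two-finger parallel gripper is mounted at the origin on the work surface. World frame = base frame: x ahead of the robot, y to its left, z up, the work surface at z = 0. Lengths are in m, angles in rad, forces in N, time in s.
With the tool pointing down it reaches from about 0.35 to 0.875 m from the base axis. Payload 4.2 kg.
Tool frame: the origin (TCP) lies on the centre line of the jaws, within the pads' length; the fingertips stand 25 mm ahead of it and the grasp point (between the pads) lies 6 mm ahead of it; z points along the fingers, y is the line along which they close (so a half turn about z gives the same grasp; the last joint's range is limited). The gripper opens to 85 mm and grips with 20 to 120 N. Pads are 22 mm wide; open, the fingers measure 114 mm over their backs; the gripper's body (76 mm by 85 mm) begins 54 mm behind the grasp point. The pads swing forward as they close: fully open they stand 13 mm farther back than shut.
Start: joints at [-1.079, 0.385, 0.008, 0, -1.194, -0.259], TCP at [0.144, -0.608, 0.219] pointing down, gripper open.
Joint ranges: [-3.14, 3.14], [-1.21, 2.06], [-1.07, 1.41], [-3.16, 2.05], [-2.99, -0.16], [-3.1, 3.1]. Speed limits (rad/s): [2.79, 2.79, 3.14, 3.14, 3.14, 3.14].

INTERFACE

Orientations are given as a rotation vector (axis times angle).
In Python, from rig import ctrl gives the robot as it stands.
- The arm moves only by the shell command python3 -m jog 'ROWS'. ROWS is JSON, a list that holds one entry, the list of rows, each a list of 5 numbers: the shift along the tool's x, y, z in cm, then the turn about the tool's z in degrees, then the closure, from -1 (fully open) to 1 (shut). A call has 1 to 12 rows; each row shifts and turns the commanded pose from where the row before left it, along the tool's axes as they then stand; what a row does not reach is not made up. A row lasts 1/10 s, in which the tool goes at most 50 mm and 8.59 degrees, less where a joint would pass 70% of its speed; a pose out of reach is approached as far as the arm can. A call is refused whole if a number of a shift passes 5 or a number of a turn 8.59, either way. A call with a gripper value outside its range is refused whole. The fingers move at their own pace and stop on an object; the grip force is fixed at half the most. Time passes only in rows, so rows that do not move let the fingers close. It gives the time, the measured TCP pose, the force, the opening and the grip force at its end, in the units of the state.
- ctrl.get_state(): the state, without advancing time (a new reading comes with each control period).
- ctrl.read_camera(name): name is "scene" or "top"; returns a dict with "pixels" (480x640x3 uint8, red, green, blue), "fx", "fy", "cx", "cy" (pixels), "rvec" (rotation vector, rad) and "tvec" (3), from world to camera coordinates, as OpenCV has them. Camera axes: x right, y down, z forward; pixel columns grow to the right and rows downward; lengths in m; the calibration is good to about 2 mm. A picture is of the moment at which its call begins. There is no depth.
- ctrl.finish_job(): hands the job in; it is judged then, once.
Trained networks look in a picture, given as the dict that the camera call returned (one of the last four; its "shot" number tells which), for a name from the list of things; names that differ only in an ending like _2 or _b are one class to them, and where a whole thing is asked for, a point or a joint stands for the part that bears it (a point fixed in the world has none). Each returns a list of dicts, best first, with "conf" (0 to 1); they miss things now and then, are a little off and sometimes report something else, mostly with a low value. They report only what shows in the picture. A call takes as long as a camera call. They do not tell look-alikes from the thing itself.
- ctrl.find_in(label, picture): "point" ([x, y, z] in m, in the coordinates of the camera as it stood for that picture, good to about 4 mm: the middle of the surface that is visible of it).
- ctrl.regions_of(label, picture): "pixels" (480x640 bool, what is visible of it).
The state is a dict: "clock": time; "qpos": joint angles; "joint_velocities": joint speeds; "effort": joint torques, N m; "eef_pos": TCP position; "eef_rot": TCP orientation; "contact_force": force on the tool from outside, world axes, zero at the start; "torque": the same for the moment, N m; "gripper_width": finger opening in m; "grip_force": force on a finger pad.
Only numpy, scipy, OpenCV 4.12 (cv2) and the standard library are available. Lean on these libraries where they do the work, as an engineer would, in place of code of your own. Each camera call takes 0.05 s, during which the arm holds its last target. There are 200 camera calls.

TASK

Pack the spares into the base of the open orange box: stand one good glass downlight bulb, pins up, in each yellow cup, put the clean white plug top in the red cup, pins up, and lay the black torch flat in the long open bay beside the cups. Set the glass bulbs down gently, do not drop them. Leave the blackened bulb and the scorched plug top where they are.

Things in the scene. Friction and masses are not known exactly. Their poses are not given: they have to be found in the camera images.
- orange_box: Translucent orange box, fixed, open. Base (with the cups) 190 (x) by 280 (y) by 36 mm high, walls and floor 3. Origin: centre of the base's underside; x points to the lid, y along the length. Cups fill x below -8; the long bay is the rest: x -8 to +92, y -137 to +137 mm, floor 3 mm above the counter. The lid, a like tray without cups, lies folded back on the counter at x +101 to +291.
- cup_yellow_1: Yellow square cup fixed in the base of the orange box: 80 mm square outside, 75 inside, 20 high. Origin: centre of its underside, 3 mm above the counter; rim 23 mm, inner floor 5.5 mm above the counter. Sides parallel to the box's. The three cups stand in a row at box x = -48, y = -88, 0, +88 mm; which is where varies.
- cup_yellow_2: Yellow square cup fixed in the base of the orange box: 80 mm square outside, 75 inside, 20 high. Origin: centre of its underside, 3 mm above the counter; rim 23 mm, inner floor 5.5 mm above the counter. Sides parallel to the box's. The three cups stand in a row at box x = -48, y = -88, 0, +88 mm; which is where varies.
- cup_red: Red square cup fixed in the base of the orange box: 80 mm square outside, 75 inside, 20 high. Origin: centre of its underside, 3 mm above the counter; rim 23 mm, inner floor 5.5 mm above the counter. Sides parallel to the box's. The three cups stand in a row at box x = -48, y = -88, 0, +88 mm; which is where varies.
- bulb_a: Good glass downlight bulb, clean pale silvery glass, standing on its round face, two short pins up. Face 51 mm in diameter, tapering to a round white base, 29 mm in diameter from 31 to 46 mm above the face; pin tips at 53 mm. Origin: centre of the face (underside); z up through the pins. Loose, about 45 g.
- bulb_b: Good glass downlight bulb, clean pale silvery glass, standing on its round face, two short pins up. Face 51 mm in diameter, tapering to a round white base, 29 mm in diameter from 31 to 46 mm above the face; pin tips at 53 mm. Origin: centre of the face (underside); z up through the pins. Loose, about 45 g.
- bulb_black: Blown glass downlight bulb, its glass burnt black; does not belong in the box, standing on its round face, two short pins up. Face 51 mm in diameter, tapering to a round brownish base, 29 mm in diameter from 31 to 46 mm above the face; pin tips at 53 mm. Origin: centre of the face (underside); z up through the pins. Loose, about 45 g.
- plug_white: Clean white three-pin plug top lying on its flat back, pins up: block 52 (x) by 42 (y) by 30 mm high; thick earth pin towards +x (top 58 mm above the back), two thinner pins towards -x, 25 mm apart (top 49 mm). All pins brass. Origin: centre of its underside; z up through the pins. Loose, about 60 g.
- plug_scorched: Scorched white three-pin plug top lying on its flat back, pins up: block 52 (x) by 42 (y) by 30 mm high; thick earth pin towards +x (top 58 mm above the back), two thinner pins towards -x, 25 mm apart (top 49 mm). Face burnt black round the two thinner pins, which are black. Origin: centre of its underside; z up through the pins. Loose, about 60 g.
- torch: Black torch lying on its side, 130 mm long along x, lens at +x. Round 25 mm body from x = -43 to +31 mm; hexagonal head (+31 to +65) and tail (-65 to -43), both 30 mm across flats, on which it rests. Balances near x = 0. Origin: on its axis at mid-length, 15 mm above the surface it rests on. Loose, about 130 g.
Things that resemble listed ones, but are neither listed nor needed, are in the scene too. Of the things that look like the cup_red, take the one that is farthest to the robot's right at the start.

How it is judged:
By the outcome, as a careful person would: the job done as asked, in the order asked, and still so for the second after the job is handed in, with the robot touching nothing.
It also fails if it takes over 109 s, if anything falls off the work surface, if the arm or the gripper's body presses on something with over 40 N, if the wrist force passes 120 N, or if a joint passes its speed limit or range.

## Working session

There is one attempt and no reset: what is moved stays moved. The work goes in short steps, Python scripts to look and compute and a shell command to move; the robot and the scene stay as the last step left them, time stands still between calls to the robot, and variables do not carry over. Pictures are saved under pics/ and viewed, at most 18 in all, crops included, and the job is handed in when it is done.

```bash
ls; mkdir -p pics; cat > h.py <<'E'
import numpy as np, cv2
from rig import ctrl
def cam(n): return ctrl.read_camera(n)
def save(p,f,crop=None,s=1):
    im=p["pixels"][:,:,::-1]
    if crop: x0,y0,x1,y1=crop; im=im[y0:y1,x0:x1]
    cv2.imwrite("pics/"+f,cv2.resize(im,None,fx=s,fy=s,interpolation=cv2.INTER_CUBIC))
def RT(p): return cv2.Rodrigues(np.array(p["rvec"],float))[0],np.array(p["tvec"],float)
def c2w(p,X): R,t=RT(p); return R.T@(np.array(X)-t)
def proj(p,X):
    R,t=RT(p); c=R@np.array(X)+t; return np.array([p["fx"]*c[0]/c[2]+p["cx"],p["fy"]*c[1]/c[2]+p["cy"]])
def ray(p,u,v,z):
    R,t=RT(p); o=-R.T@t; d=R.T@np.array([(u-p["cx"])/p["fx"],(v-p["cy"])/p["fy"],1]); return o+d*(z-o[2])/d[2]
def st():
    s=ctrl.get_state(); R=cv2.Rodrigues(np.array(s["eef_rot"],float))[0]
    print("t",s["clock"],"p",np.round(s["eef_pos"],4),"w",round(s["gripper_width"],4),"F",np.round(s["contact_force"],1)); print(np.round(R,3)); return s,R
E
python3 - <<'E'
from h import *
st()
P={n:cam(n) for n in("scene","top")}
for n,p in P.items():
    save(p,n+"0.png"); print(n,"cam at",np.round(c2w(p,[0,0,0]),3))
    for l in["orange_box","cup_yellow_1","cup_red","bulb_a","bulb_black","plug_white","plug_scorched","torch"]:
        for d in ctrl.find_in(l,p):
            w=c2w(p,d["point"]); print(l,round(d["conf"],2),np.round(w,3),np.round(proj(p,w)))
E
```

```text
pics
t 0.0 p [ 0.1441 -0.6075  0.2181] w 0.0855 F [ 0.4 -0.2  0.6]
[[-0.973 -0.23  -0.001]
 [-0.23   0.973  0.002]
 [ 0.     0.002 -1.   ]]
scene cam at [1.181 0.04  0.704]
orange_box 0.83 [0.692 0.257 0.003] [459. 364.]
cup_yellow_1 0.94 [0.469 0.319 0.009] [468. 272.]
cup_yellow_1 0.74 [0.491 0.146 0.005] [386. 281.]
cup_yellow_1 0.3 [ 0.441 -0.204  0.022] [219. 258.]
cup_red 0.88 [0.219 0.446 0.004] [498. 202.]
cup_red 0.74 [0.315 0.332 0.002] [460. 228.]
bulb_a 0.89 [ 0.439 -0.204  0.022] [219. 257.]
bulb_a 0.86 [ 0.561 -0.307  0.022] [155. 300.]
plug_white 0.81 [ 0.54  -0.2    0.031] [211. 289.]
plug_scorched 0.69 [ 0.438 -0.318  0.028] [165. 255.]
torch 0.66 [ 0.668 -0.187  0.027] [205. 344.]
top cam at [0.314 0.055 1.258]
orange_box 0.93 [0.666 0.251 0.005] [236. 145.]
cup_yellow_1 0.74 [0.477 0.317 0.003] [204. 230.]
cup_yellow_1 0.68 [0.493 0.142 0.003] [285. 223.]
cup_red 0.74 [ 0.329  0.33  -0.001] [197. 298.]
cup_red 0.72 [0.226 0.443 0.004] [142. 347.]
cup_red 0.56 [0.486 0.229 0.004] [245. 226.]
cup_red 0.5 [0.477 0.317 0.001] [204. 230.]
bulb_a 0.78 [ 0.543 -0.309  0.024] [494. 199.]
bulb_a 0.66 [ 0.425 -0.207  0.022] [448. 254.]
bulb_a 0.59 [0.482 0.231 0.007] [244. 228.]
bulb_black 0.78 [ 0.414 -0.065  0.026] [381. 259.]
plug_white 0.8 [ 0.522 -0.202  0.031] [446. 208.]
plug_white 0.38 [ 0.418 -0.318  0.029] [501. 258.]
plug_scorched 0.95 [ 0.42  -0.316  0.029] [500. 257.]
torch 0.83 [ 0.651 -0.181  0.025] [434. 150.]
torch 0.41 [0.495 0.14  0.003] [286. 222.]
```

View pics/scene0.png

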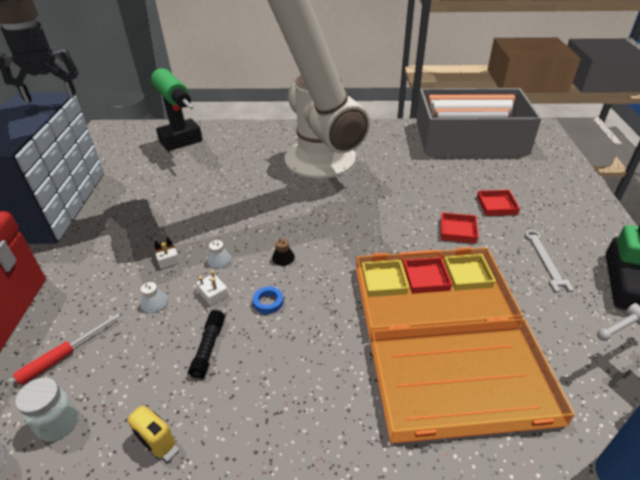

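View pics/top0.png

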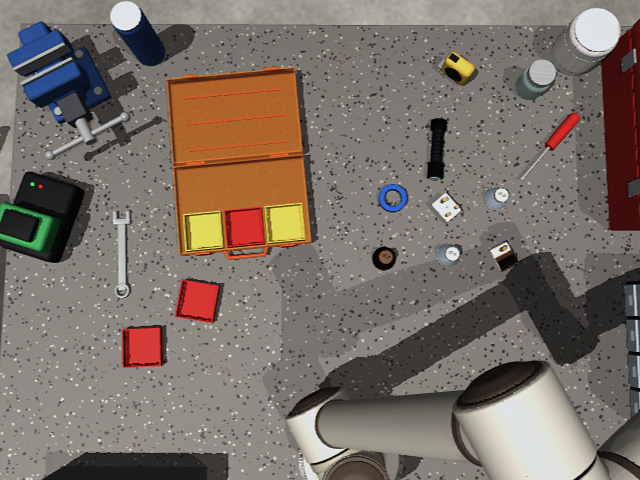

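The scene picture shows the good bulbs at (219,255) and (153,296), the blackened bulb at (283,252), the clean plug at (211,288), the scorched plug at (165,253) and the torch at (207,344). The box is at about (385–490,270), with the red cup in the middle.

Possible mix-ups, in top-picture pixels:
- **Bulbs:** good at (450,254) and (497,198); black at (384,258).
- **Plugs:** white at (446,208); scorched at (504,255).
- **Red cups:** (245,226), (199,300) and (143,346). The one farthest right is (245,226), inside the box.

Next is a close crop plus refined measurement.

```bash
python3 - <<'E'
from h import *
P={n:cam(n) for n in("scene","top")}
a=P["top"]["pixels"][110:280,370:530]; b=P["scene"]["pixels"][225:385,130:300]
A=cv2.resize(a,(400,425),interpolation=cv2.INTER_CUBIC);B=cv2.resize(b,(400,425),interpolation=cv2.INTER_CUBIC)
cv2.imwrite("pics/close.png",np.hstack([A,B])[:,:,::-1])
for n,p in P.items():
    for l,z in[("orange_box",.036),("cup_yellow_1",.023),("cup_red",.023),("bulb_a",.02),("plug_white",.03),("torch",.015)]:
        for d in ctrl.regions_of(l,p):
            if d["conf"]<.4: continue
            m=d["pixels"].astype(np.uint8); c=max(cv2.findContours(m,0,1)[0],key=cv2.contourArea)[:,0]
            W=np.array([ray(p,u,v,z)[:2] for u,v in c],np.float32)
            (cx,cy),(w,h),ang=cv2.minAreaRect(W)
            print(n,l,round(d["conf"],2),"px",c.mean(0).round(),"ctr",np.round([cx,cy],4),"wh",np.round([w,h],3),"ang",round(ang,1))
E
```

```text
scene orange_box 0.89 px [453. 349.] ctr [0.6342 0.2423] wh [0.41  0.288] ang 5.8
scene cup_yellow_1 0.97 px [384. 278.] ctr [0.5    0.1413] wh [0.098 0.084] ang 5.9
scene cup_yellow_1 0.65 px [468. 272.] ctr [0.4822 0.3134] wh [0.098 0.088] ang 5.9
scene cup_red 0.87 px [497. 202.] ctr [0.2417 0.4341] wh [0.104 0.092] ang 3.9
scene cup_red 0.76 px [427. 275.] ctr [0.4912 0.2274] wh [0.098 0.085] ang 5.5
scene cup_red 0.7 px [459. 227.] ctr [0.3374 0.3229] wh [0.08  0.104] ang 80.5
scene bulb_a 0.92 px [217. 255.] ctr [ 0.4252 -0.2095] wh [0.087 0.046] ang 9.4
scene bulb_a 0.83 px [152. 298.] ctr [ 0.5478 -0.3141] wh [0.089 0.047] ang 16.9
scene plug_white 0.93 px [211. 287.] ctr [ 0.5343 -0.2022] wh [0.088 0.049] ang 37.4
scene plug_white 0.69 px [427. 275.] ctr [0.4969 0.2255] wh [0.1   0.085] ang 6.0
top orange_box 0.68 px [237. 163.] ctr [0.6183 0.2439] wh [0.414 0.281] ang 5.9
top cup_yellow_1 0.91 px [284. 223.] ctr [0.4907 0.1426] wh [0.083 0.081] ang 6.2
top cup_yellow_1 0.64 px [203. 231.] ctr [0.4725 0.316 ] wh [0.082 0.083] ang 5.8
top cup_red 0.76 px [244. 227.] ctr [0.4812 0.23  ] wh [0.086 0.084] ang 6.3
top cup_red 0.71 px [142. 347.] ctr [0.2266 0.4379] wh [0.08  0.085] ang 3.1
top cup_red 0.57 px [196. 301.] ctr [0.3231 0.3251] wh [0.083 0.08 ] ang 81.0
top bulb_a 0.97 px [447. 255.] ctr [ 0.4247 -0.2057] wh [0.049 0.051] ang 0.3
top bulb_a 0.8 px [495. 198.] ctr [ 0.5465 -0.3113] wh [0.048 0.048] ang 73.9
top plug_white 0.69 px [445. 208.] ctr [ 0.5218 -0.2005] wh [0.056 0.049] ang 44.2
top torch 0.89 px [436. 149.] ctr [ 0.6584 -0.1874] wh [0.038 0.14 ] ang 86.0
top torch 0.42 px [447. 256.] ctr [ 0.423  -0.2077] wh [0.049 0.05 ] ang 89.1
```

View pics/close.png

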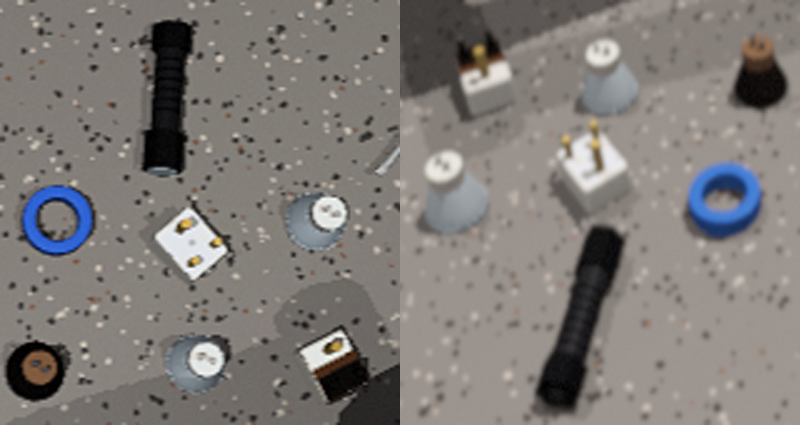

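The crop confirms two pale bulbs with white bases, the clean plug with three brass pins, and the scorched plug and blackened bulb as the ones to leave. Base tops in the top picture are at about (453,253) and (502,195). The plug centre is at (447,207).

```bash
cat >> h.py <<'E'
bx=np.array([.9945,.1045]); by=np.array([-.1045,.9945])
def delta(tx,ty,tz):
    s,R=st(); d=np.array([tx,ty,tz])-s["eef_pos"]; print("tool delta cm",np.round(R.T@d*100,2),"yaw of tool y ccw from world y deg",round(np.degrees(np.arctan2(-R[0,1],R[1,1])),1))
E
python3 - <<'E'
from h import *
T=cam("top");S=cam("scene")
def white(p,c,r,z):
    x,y=c; im=p["pixels"].astype(int)[y-r:y+r+1,x-r:x+r+1]
    m=(im.min(2)>im.min(2).max()-55).astype(np.uint8)
    n,l,s,ce=cv2.connectedComponentsWithStats(m); i=1+np.argmax(s[1:,4])
    print("area",s[i,4],np.round(ce[i]+[x-r,y-r],1),np.round(ray(p,*(ce[i]+[x-r,y-r]),z),4))
for nm,t,s in[("near",(453,253),(216,245)),("far",(502,195),(148,288))]:
    print(nm); white(T,t,8,.046); white(S,s,8,.046)
print("plug"); white(T,(447,207),16,.03); print(ray(S,210.7,285.2,.03))
for u,v in[(370+155/2.5,110+240/2.5),(370+188/2.5,110+205/2.5),(370+230/2.5,110+243/2.5),(370+195/2.5,110+280/2.5)]: print(np.round(ray(T,u,v,.03),4))
for u,v in[(438.8,122),(435.2,177.2)]: print("torch",np.round(ray(T,u,v,.02),4))
delta(.43,-.209,.15)
E
```

```text
near
area 120 [452.  253.5] [ 0.4245 -0.2107  0.046 ]
area 102 [215.6 244.4] [ 0.4248 -0.2106  0.046 ]
far
area 117 [501.3 194.6] [ 0.5497 -0.3171  0.046 ]
area 129 [148.  287.2] [ 0.5499 -0.3175  0.046 ]
plug
area 350 [445.5 207.3] [ 0.5248 -0.2022  0.03  ]
[ 0.52897569 -0.20353027  0.03      ]
[ 0.5275 -0.1734  0.03  ]
[ 0.558  -0.2021  0.03  ]
[ 0.5252 -0.2374  0.03  ]
[ 0.4932 -0.2069  0.03  ]
torch [ 0.7154 -0.1929  0.02  ]
torch [ 0.5924 -0.1831  0.02  ]
t 1.7 p [ 0.1442 -0.6081  0.2192] w 0.0854 F [0.1 0.3 0.6]
[[-0.973 -0.231  0.   ]
 [-0.231  0.973 -0.   ]
 [ 0.    -0.    -1.   ]]
tool delta cm [-37.02  32.24   6.92] yaw of tool y ccw from world y deg 13.3
```

```bash
python3 -m jog '[[[0,0,0,7.3,-1],[-3.2,3.6,0.8,0,-1],[-3.2,3.6,0.8,0,-1],[-3.2,3.6,0.8,0,-1],[-3.2,3.6,0.8,0,-1],[-3.2,3.6,0.8,0,-1],[-3.2,3.6,0.8,0,-1],[-3.2,3.6,0.8,0,-1],[-3.2,3.6,0.8,0,-1],[-3.2,3.6,0.8,0,-1],[-2,2,0.8,0,-1],[0,0,0,0,-1]]]'; python3 - <<'E'
from h import *
delta(.4245,-.2107,.046)
E
```

```text
clock: 2.9
eef_pos: [0.4159, -0.2312, 0.1386]
eef_rot: [0.173, -3.136, -0.0]
contact_force: [-0.3, -0.1, -0.1]
gripper_width: 0.0855
grip_force: 0.0
t 2.9 p [ 0.4159 -0.2312  0.1386] w 0.0855 F [-0.3 -0.1 -0.1]
[[-0.994 -0.11  -0.001]
 [-0.11   0.994  0.   ]
 [ 0.001  0.    -1.   ]]
tool delta cm [-1.09  1.94  9.26] yaw of tool y ccw from world y deg 6.3
```

```bash
python3 -m jog '[[[-1.1,1.9,2,0,-1],[0,0,2.5,0,-1],[0,0,2.5,0,-1],[0,0,1.5,0,-1],[0,0,0.7,0,-1],[0,0,0,0,0],[0,0,0,0,0.3],[0,0,0,0,1],[0,0,0,0,1],[0,0,0,0,1],[0,0,0,0,1],[0,0,0,0,1]]]'; python3 - <<'E'
from h import *
delta(.4245,-.2107,.046)
E
```

```text
clock: 4.1
eef_pos: [0.4233, -0.2136, 0.0474]
eef_rot: [-0.166, 3.137, -0.0]
contact_force: [-0.2, 0.1, 0.3]
gripper_width: -0.0002
grip_force: 0.0
t 4.1 p [ 0.4233 -0.2136  0.0474] w -0.0002 F [-0.2  0.1  0.3]
[[-0.994 -0.105  0.   ]
 [-0.105  0.994 -0.   ]
 [-0.    -0.    -1.   ]]
tool delta cm [-0.15  0.27  0.14] yaw of tool y ccw from world y deg 6.0
```

```bash
python3 - <<'E'
from h import *
T=cam("top");S=cam("scene")
a=T["pixels"][170:290,370:530]; b=S["pixels"][215:325,120:280]
A=cv2.resize(a,(400,300));B=cv2.resize(b,(400,300))
cv2.imwrite("pics/c2.png",np.hstack([A,B])[:,:,::-1])
for p in(T,S):
  for l in ["bulb_a","bulb_black","plug_white","plug_scorched"]:
    for d in ctrl.find_in(l,p): print(l,round(d["conf"],2),np.round(c2w(p,d["point"]),3))
E
```

```text
bulb_a 0.84 [ 0.547 -0.31   0.026]
bulb_a 0.69 [ 0.409 -0.205  0.014]
bulb_a 0.52 [0.478 0.318 0.001]
plug_white 0.56 [ 0.537 -0.201  0.031]
bulb_a 0.94 [ 0.56  -0.31   0.023]
bulb_a 0.82 [ 0.441 -0.203  0.022]
bulb_a 0.56 [ 0.44  -0.32   0.028]
bulb_black 0.96 [ 0.428 -0.069  0.027]
plug_white 0.67 [ 0.539 -0.197  0.034]
plug_scorched 0.57 [ 0.437 -0.317  0.029]
```

View pics/c2.png

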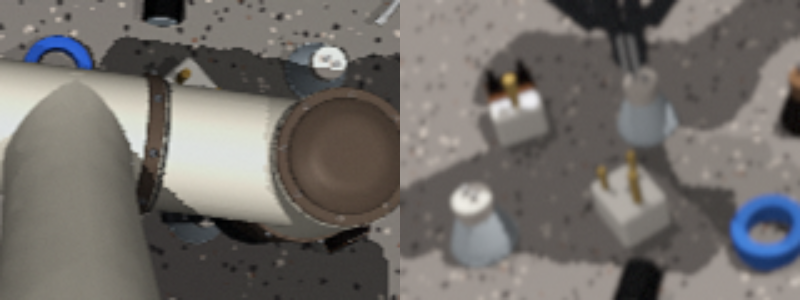

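Fingers closed with nothing between them. The bulb still stands at scene (215,246), and the fingertips show at about (212,237). I'll check where the tips should project.

```bash
python3 - <<'E'
from h import *
S=cam("scene");s=ctrl.get_state();e=np.array(s["eef_pos"])
for z in(0,.006,.025): print(z,proj(S,e-[0,0,z]))
print(proj(S,[.4245,-.2107,.046]))
save(S,"c3.png",(170,195,260,275),7)
E
```

```text
0 [214.23585466 243.48926329]
0.006 [214.71131693 245.62537475]
0.025 [216.19246742 252.27974623]
[215.57672495 244.30154737]
```

View pics/c3.png

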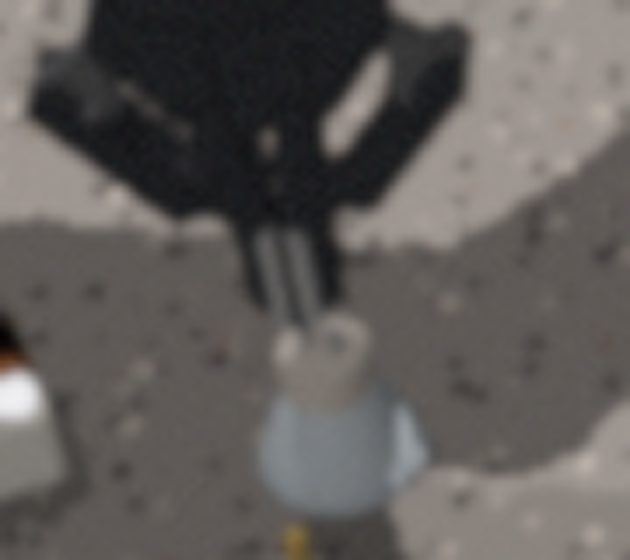

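```bash
python3 -m jog '[[[0,0,-3,0,1],[0,0,-4,0,1],[0,0,-4,0,1],[0,0,0,0,1],[0,0,0,0,1]]]'; python3 - <<'E'
from h import *
s,R=st()
S=cam("scene");T=cam("top");e=np.array(s["eef_pos"])
for z in(0,.025): print(z,proj(S,e-[0,0,z]).round(1),proj(T,e-[0,0,z]).round(1))
ims=[]
for p in(S,T):
    u,v=proj(p,e-[0,0,.0]).astype(int); ims.append(cv2.resize(p["pixels"][v-50:v+50,u-40:u+40],(400,500),interpolation=cv2.INTER_CUBIC)); print((u-40,v-50))
cv2.imwrite("pics/c4.png",np.hstack(ims)[:,:,::-1]); print(s["qpos"])
E
```

```text
clock: 5.15
eef_pos: [0.4235, -0.2135, 0.158]
eef_rot: [-0.165, 3.135, 0.0]
contact_force: [-0.7, -0.1, -0.6]
gripper_width: 0.0002
grip_force: 0.0
t 5.15 p [ 0.4235 -0.2135  0.158 ] w 0.0002 F [-0.7 -0.1 -0.6]
[[-0.994 -0.105  0.002]
 [-0.105  0.994  0.   ]
 [-0.002 -0.    -1.   ]]
0 [204.8 200.8] [466.4 248.7]
0.025 [207.  211.1] [463.2 250. ]
(np.int64(164), np.int64(150))
(np.int64(426), np.int64(198))
[-1.23532615e-01  1.86255713e-01 -4.41944442e-01 -5.30789147e-04
 -9.40220835e-01 -1.34188796e+00]
```

View pics/c4.png

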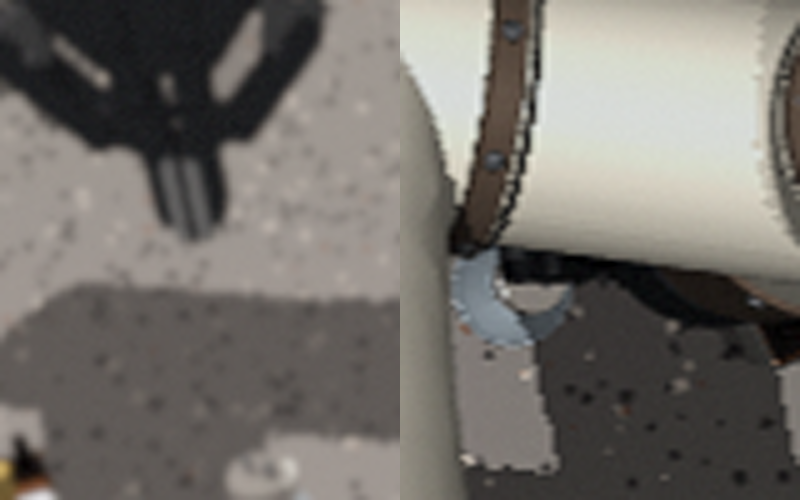

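```bash
python3 -m jog '[[[2.3,4,0,0,1],[2.3,3.9,0,0,1],[0,0,3,0,1],[0,0,3,0,1],[0,0,3,0,1],[0,0,2,0,1],[0,0,1,0,1],[0,0,0,0,1],[0,0,0,0,1]]]'; python3 - <<'E'
from h import *
s,R=st()
S=cam("scene");T=cam("top");e=np.array(s["eef_pos"])
for z in(0,.025): print(z,proj(S,e-[0,0,z]).round(1),proj(T,e-[0,0,z]).round(1))
ims=[]
for p in(S,T):
    u,v=proj(p,e-[0,0,.0]).astype(int); ims.append(cv2.resize(p["pixels"][v-50:v+50,u-40:u+40],(400,500),interpolation=cv2.INTER_CUBIC)); print((u-40,v-50))
cv2.imwrite("pics/c5.png",np.hstack(ims)[:,:,::-1])
E
```

```text
clock: 6.15
eef_pos: [0.3687, -0.1399, 0.0366]
eef_rot: [0.166, -3.135, 0.0]
contact_force: [0.4, 1.2, -1.1]
gripper_width: 0.0004
grip_force: 0.0
t 6.15 p [ 0.3687 -0.1399  0.0366] w 0.0004 F [ 0.4  1.2 -1.1]
[[-0.994 -0.105 -0.002]
 [-0.105  0.994 -0.   ]
 [ 0.002  0.    -1.   ]]
0 [252.9 230.9] [417.8 280.3]
0.025 [254.1 239.5] [415.9 280.8]
(np.int64(212), np.int64(180))
(np.int64(377), np.int64(230))
```

View pics/c5.png

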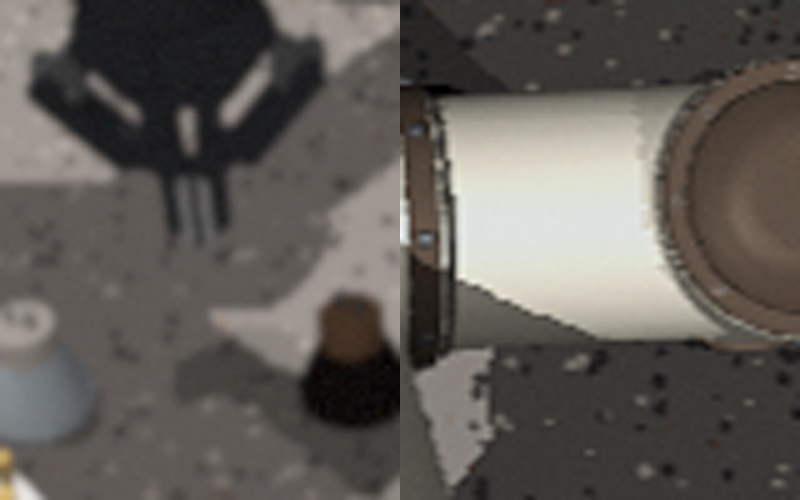

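```bash
python3 -m jog '[[[0,0,0.5,0,1],[0,0,0.3,0,1],[0,0,0,0,1]]]' ;python3 -m jog '[[[0,0,0.3,0,1],[0,0,0.2,0,1],[0,0,0,0,1]]]'; python3 -m jog '[[[0,0,0.2,0,1],[0,0,0,0,1]]]'
```

```text
clock: 6.55
eef_pos: [0.3689, -0.1398, 0.029]
eef_rot: [0.165, -3.137, -0.0]
contact_force: [0.3, 0.4, 0.8]
gripper_width: -0.0002
grip_force: 0.0
clock: 6.85
eef_pos: [0.369, -0.1399, 0.0239]
eef_rot: [0.165, -3.137, -0.0]
contact_force: [0.4, -1.2, 0.1]
gripper_width: -0.0
grip_force: 0.0
clock: 7.05
eef_pos: [0.3691, -0.1399, 0.022]
eef_rot: [0.165, -3.137, -0.0]
contact_force: [-0.3, 0.7, -0.2]
gripper_width: 0.0001
grip_force: 0.0
```

```bash
python3 -m jog '[[[0,0,0.5,0,1],[0,0,0.3,0,1],[0,0,0,0,1]]]' ;python3 -m jog '[[[0,0,0.3,0,1],[0,0,0,0,1]]]'|sed -n '2p;4p'; python3 -m jog '[[[0,0,0.3,0,1],[0,0,0,0,1]]]'|sed -n '2p;4p'
```

```text
clock: 7.35
eef_pos: [0.3687, -0.1399, 0.0137]
eef_rot: [0.165, -3.136, -0.0]
contact_force: [-0.3, 0.4, -1.1]
gripper_width: 0.0
grip_force: 0.0
eef_pos: [0.369, -0.1398, 0.0109]
contact_force: [-0.3, 0.5, 0.0]
eef_pos: [0.369, -0.1398, 0.0079]
contact_force: [-0.8, 0.6, -0.0]
```

```bash
for i in 1 2; do :; done; python3 -m jog '[[[0,0,0.4,0,1],[0,0,0,0,1]]]'|sed -n '2p;4p'; python3 -m jog '[[[0,0,0.3,0,1],[0,0,0,0,1]]]'|sed -n '2p;4p';python3 -m jog '[[[0,0,0.2,0,1],[0,0,0,0,1]]]'|sed -n '2p;4p';python3 -m jog '[[[0,0,0.2,0,1],[0,0,0,0,1]]]'|sed -n '2p;4p'; python3 - <<'E'
from h import *
s,R=st()
S=cam("scene");e=np.array(s["eef_pos"])
for z in(0,.025): print(z,proj(S,e-[0,0,z]).round(1))
save(S,"c6.png",(212,190,292,250),8)
E
```

```text
eef_pos: [0.3689, -0.1398, 0.0038]
contact_force: [-1.0, -0.3, 0.7]
eef_pos: [0.369, -0.1399, 0.0009]
contact_force: [0.5, 0.0, 0.0]
eef_pos: [0.3691, -0.1399, -0.001]
contact_force: [-0.1, -0.1, -0.9]
eef_pos: [0.3691, -0.1398, -0.003]
contact_force: [-0.1, 0.5, -0.0]
t 8.55 p [ 0.3691 -0.1398 -0.003 ] w -0.0001 F [-0.1  0.5 -0. ]
[[-0.994 -0.105 -0.   ]
 [-0.105  0.994 -0.   ]
 [ 0.     0.    -1.   ]]
0 [254.9 244.5]
0.025 [256.1 252.7]
```

View pics/c6.png

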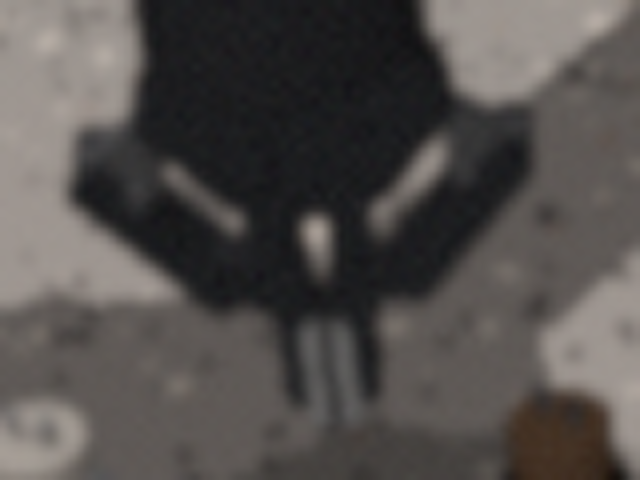

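```bash
python3 -m jog '[[[0,0,0.1,0,1],[0,0,0,0,1]]]'|sed -n '2p;4p'; python3 -m jog '[[[0,0,0.1,0,1],[0,0,0,0,1]]]'|sed -n '2p;4p';python3 -m jog '[[[0,0,0.1,0,1],[0,0,0,0,1]]]'|sed -n '2p;4p';python3 -m jog '[[[0,0,0.1,0,1],[0,0,0,0,1]]]'|sed -n '2p;4p'
```

```text
eef_pos: [0.3691, -0.1398, -0.0039]
contact_force: [-0.2, 0.0, 0.0]
eef_pos: [0.3691, -0.1399, -0.0049]
contact_force: [-0.4, -0.2, -0.5]
eef_pos: [0.3691, -0.1399, -0.0059]
contact_force: [0.2, 0.3, 0.4]
eef_pos: [0.3691, -0.1398, -0.0069]
contact_force: [-0.3, -0.0, 0.5]
```

```bash
for k in 1; do python3 -m jog '[[[0,0,0.1,0,1],[0,0,0,0,1]]]'|sed -n '2p;4p'; python3 -m jog '[[[0,0,0.1,0,1],[0,0,0,0,1]]]'|sed -n '2p;4p';python3 -m jog '[[[0,0,0.1,0,1],[0,0,0,0,1]]]'|sed -n '2p;4p';python3 -m jog '[[[0,0,0.1,0,1],[0,0,0,0,1]]]'|sed -n '2p;4p';done; python3 - <<'E'
from h import *
s,R=st()
S=cam("scene");e=np.array(s["eef_pos"])
for z in(0,.025): print(z,proj(S,e-[0,0,z]).round(1))
save(S,"c7.png",(212,190,292,250),8)
E
```

```text
eef_pos: [0.3691, -0.1398, -0.0079]
contact_force: [-0.2, -0.5, -0.3]
eef_pos: [0.3691, -0.1399, -0.0089]
contact_force: [-0.3, -0.2, 0.2]
eef_pos: [0.3691, -0.1399, -0.0099]
contact_force: [-0.2, -1.0, -0.3]
eef_pos: [0.3691, -0.1399, -0.0109]
contact_force: [-0.3, -0.5, -0.2]
t 10.2 p [ 0.3691 -0.1399 -0.0109] w 0.0001 F [-0.3 -0.5 -0.2]
[[-0.994 -0.105 -0.   ]
 [-0.105  0.994 -0.   ]
 [ 0.     0.    -1.   ]]
0 [255.2 247.2]
0.025 [256.4 255.3]
```

View pics/c7.png

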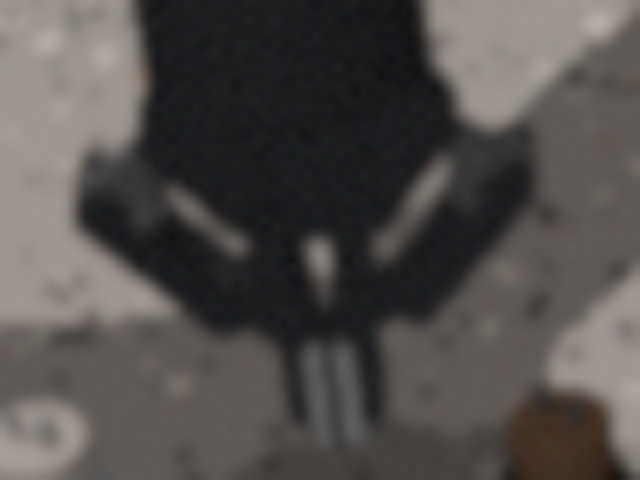

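```bash
python3 -m jog '[[[0,0,0.2,0,1],[0,0,0,0,1]]]'|sed -n '2p;4p'; python3 -m jog '[[[0,0,0.2,0,1],[0,0,0,0,1]]]'|sed -n '2p;4p';python3 - <<'E'
from h import *
S=cam("scene")
for h in(0,.005,.01,.015,.02): print(h,ray(S,254.8,245.6,h).round(4))
E
```

```text
eef_pos: [0.3694, -0.1398, -0.0121]
contact_force: [-1.2, 2.0, 11.5]
eef_pos: [0.3695, -0.1399, -0.0122]
contact_force: [-7.6, 4.5, 38.2]
0 [ 0.3762 -0.1388  0.    ]
0.005 [ 0.3819 -0.1375  0.005 ]
0.01 [ 0.3876 -0.1362  0.01  ]
0.015 [ 0.3933 -0.135   0.015 ]
0.02 [ 0.399  -0.1337  0.02  ]
```

Contact at reported z = −0.012, so the true fingertips sit at reported z + 12 mm when shut; x and y agree with the image to about 3 mm. I'll use this correction from here on.

```bash
python3 -m jog '[[[0,0,-1,0,1],[0,0,-4,0,-1],[0,0,-4,0,-1],[-2.4,-3.8,0,0,-1],[-2.4,-3.8,0,0,-1],[0,0,0,0,-1],[0,0,0,0,-1]]]'; python3 - <<'E'
from h import *
delta(.4245,-.2107,.008)
E
```

```text
clock: 11.4
eef_pos: [0.4246, -0.2109, 0.0747]
eef_rot: [0.162, -3.136, -0.001]
contact_force: [-0.1, -0.3, -1.1]
gripper_width: 0.0846
grip_force: 0.0
t 11.4 p [ 0.4246 -0.2109  0.0747] w 0.0846 F [-0.1 -0.3 -1.1]
[[-0.995 -0.103 -0.001]
 [-0.103  0.995  0.001]
 [ 0.001  0.001 -1.   ]]
tool delta cm [-0.    0.01  6.67] yaw of tool y ccw from world y deg 5.9
```

```bash
python3 -m jog '[[[0,0,3,0,-1],[0,0,2.5,0,-1],[0,0,1.1,0,-1],[0,0,0,0,-0.2],[0,0,0,0,0.2],[0,0,0,0,1],[0,0,0,0,1],[0,0,0,0,1],[0,0,0,0,1]]]'
```

```text
clock: 12.3
eef_pos: [0.4258, -0.2104, 0.0106]
eef_rot: [-0.166, 3.135, -0.001]
contact_force: [-1.1, 1.8, 5.9]
gripper_width: 0.0303
grip_force: 55.1
```

```bash
python3 -m jog '[[[0,0,-2,0,1],[0,0,-3,0,1],[0,0,-3,0,1],[-1.28,4.3,0,0,1],[-1.28,4.3,0,0,1],[-1.28,4.3,0,0,1],[-1.28,4.3,0,0,1],[-1.28,4.3,0,0,1],[-1.28,4.3,0,0,1],[-1.28,4.3,0,0,1],[-1.28,4.3,0,0,1],[0,0,0,0,1]]]'; python3 - <<'E'
from h import *
delta(.4915,.1426,.03)
S=cam("scene"); save(S,"c8.png",(330,180,510,315),4)
E
```

```text
clock: 13.5
eef_pos: [0.4926, 0.1474, 0.09]
eef_rot: [-0.174, 3.133, 0.003]
contact_force: [-0.1, 0.6, -0.2]
gripper_width: 0.0301
grip_force: 54.3
t 13.5 p [0.4926 0.1474 0.09  ] w 0.0301 F [-0.1  0.6 -0.2]
[[-0.994 -0.111  0.004]
 [-0.111  0.994  0.002]
 [-0.004  0.002 -1.   ]]
tool delta cm [ 0.19 -0.48  6.  ] yaw of tool y ccw from world y deg 6.4
```

View pics/c8.png

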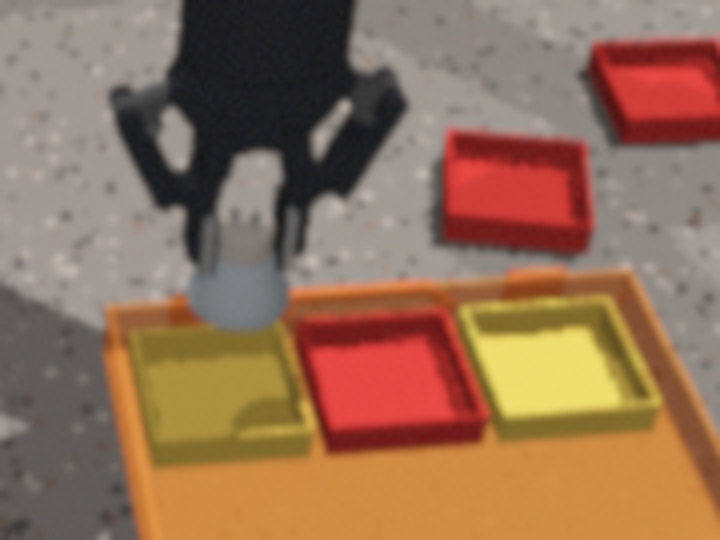

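The bulb hangs upright at about (390,250), above the left yellow cup. I'll lower it gently.

```bash
python3 -m jog '[[[0.2,-0.5,2,0,1],[0,0,2.5,0,1],[0,0,1.5,0,1],[0,0,0.5,0,1],[0,0,0,0,1],[0,0,0,0,1]]]'|sed -n '2p;4p'; python3 -m jog '[[[0,0,0.4,0,1],[0,0,0.2,0,1],[0,0,0,0,1]]]'|sed -n '2p;4p';python3 -m jog '[[[0,0,0.1,0,1],[0,0,0,0,1]]]'|sed -n '2p;4p'
```

```text
eef_pos: [0.4896, 0.1372, 0.0251]
contact_force: [-0.9, 0.1, -0.2]
eef_pos: [0.489, 0.1373, 0.0182]
contact_force: [-0.1, 0.3, -0.7]
eef_pos: [0.4891, 0.1373, 0.0172]
contact_force: [1.0, -0.0, -1.0]
```

```bash
python3 -m jog '[[[-0.3,0.5,-0.1,0,1],[0,0,0,0,1],[0,0,0.1,0,1],[0,0,0,0,1]]]'|sed -n '2p;4p'; python3 -m jog '[[[0,0,0.1,0,1],[0,0,0,0,1]]]'|sed -n '2p;4p';python3 -m jog '[[[0,0,0.1,0,1],[0,0,0,0,1]]]'|sed -n '2p;4p';python3 -m jog '[[[0,0,0.1,0,1],[0,0,0,0,1]]]'|sed -n '2p;4p'
```

```text
eef_pos: [0.4914, 0.1426, 0.0171]
contact_force: [1.3, 0.0, -0.1]
eef_pos: [0.4915, 0.1425, 0.0162]
contact_force: [-0.0, -0.2, -0.3]
eef_pos: [0.4916, 0.1426, 0.0161]
contact_force: [-2.2, -0.1, 7.1]
eef_pos: [0.4916, 0.1425, 0.016]
contact_force: [-4.1, -0.3, 13.4]
```

```bash
python3 -m jog '[[[0,0,-0.1,0,1],[0,0,0,0,0.25],[0,0,0,0,0.15],[0,0,0,0,0],[0,0,0,0,-0.1],[0,0,0,0,-0.1],[0,0,-1,0,-0.1],[0,0,-2,0,-0.1],[0,0,-4,0,-0.1],[0,0,-2,0,-0.1],[0,0,0,0,-0.1]]]'; python3 - <<'E'
from h import *
delta(.5499,-.3175,.09)
S=cam("scene"); save(S,"c9.png",(330,180,510,315),3)
for d in ctrl.find_in("bulb_a",S): print(round(d["conf"],2),c2w(S,d["point"]).round(3))
E
```

```text
clock: 16.75
eef_pos: [0.4938, 0.1438, 0.1093]
eef_rot: [-0.166, 3.13, 0.006]
contact_force: [-0.0, 0.3, 0.4]
gripper_width: 0.047
grip_force: 0.0
t 16.75 p [0.4938 0.1438 0.1093] w 0.047 F [-0.   0.3  0.4]
[[-0.994 -0.106  0.007]
 [-0.106  0.994  0.004]
 [-0.008  0.003 -1.   ]]
tool delta cm [ -0.68 -46.47   1.78] yaw of tool y ccw from world y deg 6.1
0.69 [ 0.56  -0.31   0.021]
0.68 [0.506 0.143 0.029]
```

View pics/c9.png

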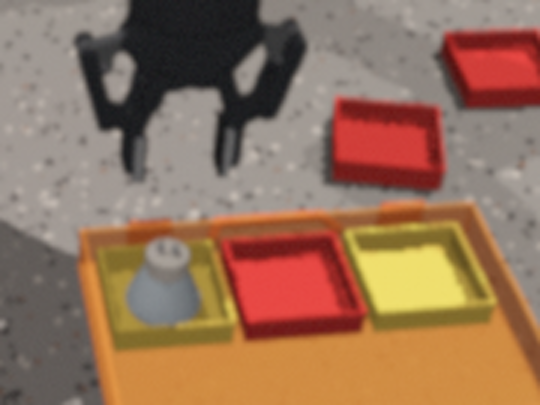

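The bulb stands upright in the left yellow cup at scene (385,275). On to the second bulb.

```bash
python3 -m jog '[[[-0.06,-4.2,0,0,-1],[-0.06,-4.2,0,0,-1],[-0.06,-4.2,0,0,-1],[-0.06,-4.2,0,0,-1],[-0.06,-4.2,0,0,-1],[-0.06,-4.2,0,0,-1],[-0.06,-4.2,0,0,-1],[-0.06,-4.2,0,0,-1],[-0.06,-4.2,0,0,-1],[-0.06,-4.2,0,0,-1],[-0.06,-4.2,0.8,0,-1],[0,0,0.8,0,-1]]]';python3 -m jog '[[[0,0,0,0,-1]]]'; python3 - <<'E'
from h import *
delta(.5499,-.3175,.009)
E
```

```text
clock: 18.05
eef_pos: [0.5459, -0.3203, 0.0869]
eef_rot: [0.157, -3.136, -0.0]
contact_force: [0.2, 1.0, 0.1]
gripper_width: 0.0856
grip_force: 0.0
clock: 18.15
eef_pos: [0.5444, -0.3162, 0.0858]
eef_rot: [0.161, -3.132, -0.005]
contact_force: [0.1, 0.8, -0.4]
gripper_width: 0.0854
grip_force: 0.0
t 18.15 p [ 0.5444 -0.3162  0.0858] w 0.0854 F [ 0.1  0.8 -0.4]
[[-0.995 -0.102 -0.006]
 [-0.103  0.995  0.003]
 [ 0.006  0.003 -1.   ]]
tool delta cm [-0.58 -0.21  7.67] yaw of tool y ccw from world y deg 5.9
```

```bash
python3 -m jog '[[[-0.5,-0.1,1,0,-1],[0,0,0,0,-1],[0,0,0,0,-1]]]' | sed -n 2p; python3 - <<'E'
from h import *
delta(.5499,-.3175,.009)
E
```

```text
eef_pos: [0.552, -0.3154, 0.079]
t 18.45 p [ 0.552  -0.3154  0.079 ] w 0.0854 F [-0.7 -0.7  0.6]
[[-0.994 -0.107 -0.001]
 [-0.107  0.994  0.   ]
 [ 0.001  0.    -1.   ]]
tool delta cm [ 0.22 -0.19  7.  ] yaw of tool y ccw from world y deg 6.1
```

```bash
python3 -m jog '[[[0.2,-0.2,3,0,-1],[0,0,2.5,0,-1],[0,0,1.4,0,-1],[0,0,0,0,-0.2],[0,0,0,0,0.1],[0,0,0,0,0.2],[0,0,0,0,1],[0,0,0,0,1],[0,0,0,0,1],[0,0,0,0,1]]]'; python3 - <<'E'
from h import *
delta(.4735,.316,.09)
E
```

```text
clock: 19.45
eef_pos: [0.5512, -0.3191, 0.0123]
eef_rot: [-0.166, 3.134, -0.002]
contact_force: [-1.0, 1.9, 6.3]
gripper_width: 0.0293
grip_force: 55.0
t 19.45 p [ 0.5512 -0.3191  0.0123] w 0.0293 F [-1.   1.9  6.3]
[[-0.994 -0.106  0.003]
 [-0.106  0.994 -0.001]
 [-0.003 -0.001 -1.   ]]
tool delta cm [ 0.99 63.96 -7.86] yaw of tool y ccw from world y deg 6.1
```

```bash
python3 -m jog '[[[0,0,-3,0,1],[0,0,-3,0,1],[0,0,-3,0,1],[0.1,4.5,0,0,1],[0.1,4.5,0,0,1],[0.1,4.5,0,0,1],[0.1,4.5,0,0,1],[0.1,4.5,0,0,1],[0.1,4.5,0,0,1],[0.1,4.5,0,0,1],[0.1,4.5,0,0,1],[0.1,4.5,0,0,1]]]';python3 -m jog '[[[0,4.5,0,0,1],[0,4.5,0,0,1],[0,4.5,0,0,1],[0,4.5,0,0,1],[0,3,0,0,1],[0,2,0,0,1],[0,0,0,0,1],[0,0,0,0,1],[0,0,0,0,1]]]'; python3 - <<'E'
from h import *
delta(.4735,.316,.025)
E
```

```text
clock: 20.65
eef_pos: [0.4981, 0.0848, 0.1008]
eef_rot: [-0.165, 3.136, 0.001]
contact_force: [1.1, 0.3, -0.7]
gripper_width: 0.0292
grip_force: 54.1
clock: 21.55
eef_pos: [0.4742, 0.3103, 0.1002]
eef_rot: [0.163, -3.137, 0.001]
contact_force: [0.4, 0.1, -0.3]
gripper_width: 0.0292
grip_force: 54.1
t 21.55 p [0.4742 0.3103 0.1002] w 0.0292 F [ 0.4  0.1 -0.3]
[[-0.995 -0.104 -0.001]
 [-0.104  0.995 -0.001]
 [ 0.001 -0.    -1.   ]]
tool delta cm [0.01 0.58 7.52] yaw of tool y ccw from world y deg 6.0
```

```bash
python3 -m jog '[[[0,0.6,2.5,0,1],[0,0,2.5,0,1],[0,0,2,0,1],[0,0,0.5,0,1],[0,0,0,0,1],[0,0,0,0,1]]]'|sed -n '2p;4p'; python3 -m jog '[[[0,0,0.3,0,1],[0,0,0.2,0,1],[0,0,0,0,1]]]'|sed -n '2p;4p';python3 -m jog '[[[0,0,0.1,0,1],[0,0,0,0,1]]]'|sed -n '2p;4p'
```

```text
eef_pos: [0.4745, 0.3177, 0.0263]
contact_force: [0.7, 0.2, 0.0]
eef_pos: [0.4736, 0.3177, 0.0204]
contact_force: [-0.7, -0.1, -0.6]
eef_pos: [0.4736, 0.3177, 0.0192]
contact_force: [0.2, 0.3, -0.8]
```

```bash
python3 -m jog '[[[0,0,0.1,0,1],[0,0,0,0,1]]]'|sed -n '2p;4p'; python3 -m jog '[[[0,0,0.1,0,1],[0,0,0,0,1]]]'|sed -n '2p;4p';python3 -m jog '[[[0,0,0.1,0,1],[0,0,0,0,1]]]'|sed -n '2p;4p'
```

```text
eef_pos: [0.4736, 0.3177, 0.0181]
contact_force: [-0.9, -0.4, -0.2]
eef_pos: [0.4738, 0.3177, 0.0179]
contact_force: [0.3, -1.6, 4.6]
eef_pos: [0.4739, 0.3177, 0.0178]
contact_force: [-2.7, -1.8, 9.5]
```

```bash
python3 -m jog '[[[0,0,-0.1,0,1],[0,0,0,0,0.25],[0,0,0,0,0.15],[0,0,0,0,0],[0,0,0,0,-0.1],[0,0,0,0,-0.1],[0,0,-1,0,-0.1],[0,0,-2,0,-0.1],[0,0,-4,0,-0.1],[0,0,-2,0,-0.1],[0,0,0,0,-0.1]]]'|sed -n '2p;5p'; python3 -m jog '[[[0,-4.3,0,0,-0.1],[0,-4.3,0,0,-0.1],[0,-4.3,0,0,-0.1],[0,-4.3,0,0,-0.1],[0,-4.3,0,0,-0.1],[0,-4.3,0,0,-0.1],[0,-4.3,0,0,-1],[0,-4.3,0,0,-1],[0,-4.3,0,0,-1],[0,-4.3,0,0,-1],[0,-4.3,0,0,-1],[0,-4.3,0,0,-1]]]' | sed -n 2p;  python3 -m jog '[[[0,0,0,-7.8,-1],[0,0,0,-7.8,-1],[0,0,0,-7.8,-1],[0,0,0,-7.8,-1],[0,0,0,-7.8,-1],[0,0,0,0,-1],[0,0,0,0,-1]]]' | sed -n 2p;python3 - <<'E'
from h import *
delta(.526,-.2035,.001)
S=cam("scene")
for d in ctrl.find_in("bulb_a",S): print(round(d["conf"],2),c2w(S,d["point"]).round(3))
T=cam("top")
A=cv2.resize(S["pixels"][225:345,140:300],(400,300));B=cv2.resize(S["pixels"][210:330,350:510],(400,300))
cv2.imwrite("pics/c10.png",np.hstack([A,B])[:,:,::-1])
E
```

```text
eef_pos: [0.4755, 0.3195, 0.1117]
gripper_width: 0.0469
eef_pos: [0.5273, -0.1971, 0.1067]
eef_pos: [0.5276, -0.1954, 0.1068]
t 26.25 p [ 0.5276 -0.1954  0.1068] w 0.0854 F [-0.1 -0.4  0.3]
[[-0.709 -0.706 -0.001]
 [-0.706  0.709  0.   ]
 [ 0.     0.001 -1.   ]]
tool delta cm [ 0.68 -0.47 10.58] yaw of tool y ccw from world y deg 44.9
0.73 [0.489 0.312 0.03 ]
```

View pics/c10.png

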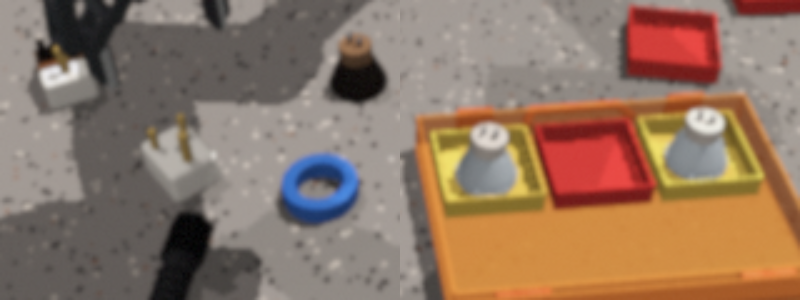

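Both bulbs stand in the yellow cups, at about (384,276) and (470,273). Now the plug.

```bash
python3 -m jog '[[[0.7,-0.5,3,0,-1],[0,0,3,0,-1],[0,0,2.5,0,-1],[0,0,0,0,-1],[0,0,0,0,-1]]]'|sed -n '2p;4p'; python3 - <<'E'
from h import *
delta(.526,-.2035,.001)
E
```

```text
eef_pos: [0.5268, -0.2041, 0.0225]
contact_force: [0.5, -0.2, 0.1]
t 26.9 p [ 0.5268 -0.2041  0.0225] w 0.0854 F [ 0.5 -0.2  0.1]
[[-0.707 -0.708 -0.   ]
 [-0.708  0.707 -0.   ]
 [ 0.    -0.    -1.   ]]
tool delta cm [0.02 0.1  2.15] yaw of tool y ccw from world y deg 45.0
```

```bash
python3 -m jog '[[[0,0,1.5,0,-1],[0,0,0.6,0,-1],[0,0,0,0,-0.5],[0,0,0,0,-0.1],[0,0,0,0,1],[0,0,0,0,1],[0,0,0,0,1],[0,0,0,0,1]]]';python3 -m jog '[[[0,0,-2,0,1],[0,0,-3,0,1],[0,0,-3,0,1],[0,0,0,7.8,1],[0,0,0,7.8,1],[0,0,0,7.8,1],[0,0,0,7.8,1],[0,0,0,7.8,1],[0,0,0,0,1]]]'; python3 - <<'E'
from h import *
delta(.482,.2295,.09)
S=cam("scene");s=ctrl.get_state(); u,v=proj(S,s["eef_pos"]).astype(int); save(S,"c11.png",(u-50,v-50,u+50,v+50),4)
E
```

```text
clock: 27.7
eef_pos: [0.5276, -0.2042, 0.0027]
eef_rot: [-1.203, 2.9, -0.002]
contact_force: [-0.9, 0.3, 7.2]
gripper_width: 0.0408
grip_force: 60.2
clock: 28.6
eef_pos: [0.5263, -0.2039, 0.0812]
eef_rot: [0.166, -3.137, -0.0]
contact_force: [0.2, 0.1, -0.7]
gripper_width: 0.0406
grip_force: 59.7
t 28.6 p [ 0.5263 -0.2039  0.0812] w 0.0406 F [ 0.2  0.1 -0.7]
[[-0.994 -0.105 -0.   ]
 [-0.105  0.994  0.   ]
 [ 0.     0.    -1.   ]]
tool delta cm [-0.16 43.56 -0.87] yaw of tool y ccw from world y deg 6.0
```

View pics/c11.png

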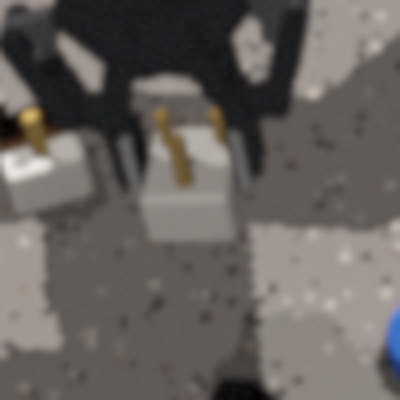

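The plug is held level at the picture's centre, pins up. Moving it to the red cup.

```bash
python3 -m jog '[[[0,4.3,-1.2,0,1],[0,4.3,0,0,1],[0,4.3,0,0,1],[0,4.3,0,0,1],[0,4.3,0,0,1],[0,4.3,0,0,1],[0,4.3,0,0,1],[0,4.3,0,0,1],[0,4.3,0,0,1],[-0.1,4.3,0,0,1],[0,0,0,0,1],[0,0,0,0,1]]]'|sed -n 2p; python3 - <<'E'
from h import *
delta(.482,.2295,.02)
E
```

```text
eef_pos: [0.4818, 0.2246, 0.093]
t 29.85 p [0.4818 0.2246 0.093 ] w 0.0407 F [-0.4 -0.1 -1.3]
[[-0.994 -0.109 -0.001]
 [-0.109  0.994 -0.   ]
 [ 0.001 -0.    -1.   ]]
tool delta cm [-0.08  0.49  7.3 ] yaw of tool y ccw from world y deg 6.3
```

```bash
python3 -m jog '[[[-0.1,0.5,1,0,1],[0,0,2,0,1],[0,0,2,0,1],[0,0,1,0,1],[0,0,0,0,1],[0,0,0,0,1]]]'|sed -n '2p;4p'; python3 -m jog '[[[0,0,1,0,1],[0,0,0.7,0,1],[0,0,0,0,1]]]'|sed -n '2p;4p';python3 -m jog '[[[0,0,0.3,0,1],[0,0,0,0,1]]]'|sed -n '2p;4p'
```

```text
eef_pos: [0.4832, 0.2285, 0.0334]
contact_force: [0.4, -0.7, -0.9]
eef_pos: [0.4821, 0.2283, 0.0152]
contact_force: [0.8, 0.3, -0.2]
eef_pos: [0.4827, 0.2288, 0.013]
contact_force: [-0.1, 0.7, -1.1]
```

```bash
python3 -m jog '[[[0,0,0.3,0,1],[0,0,0,0,1]]]'|sed -n '2p;4p'; python3 -m jog '[[[0,0,0.1,0,1],[0,0,0,0,1]]]'|sed -n '2p;4p';python3 -m jog '[[[0,0,0.1,0,1],[0,0,0,0,1]]]'|sed -n '2p;4p';python3 -m jog '[[[0,0,0.1,0,1],[0,0,0,0,1]]]'|sed -n '2p;4p'
```

```text
eef_pos: [0.4826, 0.2288, 0.01]
contact_force: [-0.7, 0.2, -0.7]
eef_pos: [0.4828, 0.2288, 0.0092]
contact_force: [0.2, -0.5, -0.7]
eef_pos: [0.4828, 0.2289, 0.0083]
contact_force: [0.4, -0.5, -0.7]
eef_pos: [0.4829, 0.2289, 0.0082]
contact_force: [-1.6, -0.4, 6.3]
```

```bash
python3 -m jog '[[[0,0,0,0,0],[0,0,0,0,-0.1],[0,0,0,0,-0.3],[0,0,0,0,-0.3],[0,0,-1,0,-0.3],[0,0,-2,0,-0.3],[0,0,-4,0,-0.3],[0,0,-4,0,-0.3],[0,0,0,0,-0.3]]]'; python3 - <<'E'
from h import *
T=cam("top");S=cam("scene"); save(S,"c12.png",(340,180,520,315),3)
for p in(S,T):
    for d in ctrl.find_in("torch",p): print(round(d["conf"],2),c2w(p,d["point"]).round(3))
    for d in ctrl.regions_of("torch",p)[:1]:
        c=max(cv2.findContours(d["pixels"].astype(np.uint8),0,1)[0],key=cv2.contourArea)[:,0]
        for z in(.015,.02):
            W=np.array([ray(p,u,v,z)[:2] for u,v in c],np.float32); print(z,cv2.minAreaRect(W))
print(ray(S,206.5,343.6,.02))
delta(.654,-.188,.09)
E
```

```text
clock: 32.65
eef_pos: [0.4862, 0.2313, 0.1239]
eef_rot: [-0.167, 3.126, 0.011]
contact_force: [0.7, 0.7, -0.4]
gripper_width: 0.0555
grip_force: 0.0
0.86 [ 0.668 -0.184  0.028]
0.015 ((0.48328548669815063, 0.23020108044147491), (0.09876555949449539, 0.08785852044820786), 5.205194473266602)
0.02 ((0.4883491098880768, 0.2288207858800888), (0.09804842621088028, 0.08722053468227386), 5.20525598526001)
0.82 [ 0.656 -0.181  0.025]
0.16 [0.459 0.217 0.008]
0.015 ((0.6574707627296448, -0.18669158220291138), (0.03407721593976021, 0.1377108097076416), 85.44279479980469)
0.02 ((0.6560896635055542, -0.18571797013282776), (0.0339401438832283, 0.1371568739414215), 85.44279479980469)
[ 0.66311514 -0.18669085  0.02      ]
t 32.95 p [0.482  0.2282 0.116 ] w 0.0554 F [-0.2  0.2 -0.6]
[[-0.994 -0.105 -0.002]
 [-0.105  0.994 -0.002]
 [ 0.002 -0.002 -1.   ]]
tool delta cm [-12.74 -43.19   2.63] yaw of tool y ccw from world y deg 6.0
```

View pics/c12.png

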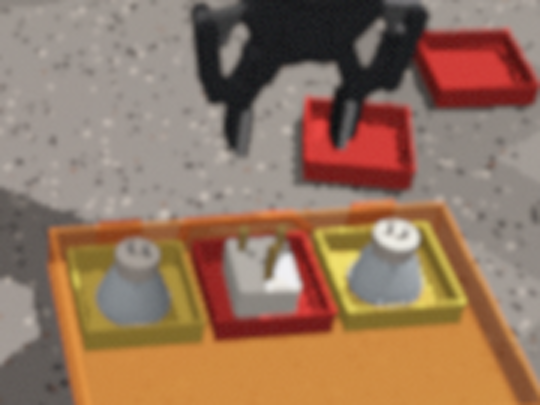

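The plug stands pins up in the red cup at (427,272). Next, the torch.

```bash
python3 -m jog '[[[-1.3,-4.3,0,0,-0.3],[-1.3,-4.3,0,0,-0.3],[-1.3,-4.3,0,0,-0.3],[-1.3,-4.3,0,0,-0.3],[-1.3,-4.3,0,0,-0.5],[-1.3,-4.3,0,0,-1],[-1.3,-4.3,0,0,-1],[-1.3,-4.3,0,0,-1],[-1.3,-4.3,0,0,-1],[-1.3,-4.3,0,0,-1],[0,0,0,5.3,-1],[0,0,0,5.3,-1]]]'|sed -n 2p;python3 -m jog '[[[0,0,3,0,-1],[0,0,3,0,-1],[0,0,0,0,-1],[0,0,0,0,-1]]]'; python3 - <<'E'
from h import *
delta(.657,-.187,-.007)
E
```

```text
eef_pos: [0.6565, -0.187, 0.1145]
clock: 34.55
eef_pos: [0.6569, -0.1853, 0.0562]
eef_rot: [-0.124, -3.136, 0.001]
contact_force: [0.5, 0.6, 0.8]
gripper_width: 0.0853
grip_force: 0.0
t 34.55 p [ 0.6569 -0.1853  0.0562] w 0.0853 F [0.5 0.6 0.8]
[[-0.997  0.079 -0.003]
 [ 0.079  0.997 -0.001]
 [ 0.003 -0.001 -1.   ]]
tool delta cm [-0.04 -0.17  6.32] yaw of tool y ccw from world y deg -4.5
```

```bash
python3 -m jog '[[[0,-0.2,3,0,-1],[0,0,2.5,0,-1],[0,0,0.7,0,-1],[0,0,0,0,-0.5],[0,0,0,0,0],[0,0,0,0,1],[0,0,0,0,1],[0,0,0,0,1],[0,0,0,0,1],[0,0,0,0,1]]]'
```

```text
clock: 35.55
eef_pos: [0.6581, -0.1872, -0.0031]
eef_rot: [0.124, 3.137, -0.001]
contact_force: [-1.2, 1.4, 6.0]
gripper_width: 0.0228
grip_force: 59.3
```

```bash
python3 -m jog '[[[0,0,-2,0,1],[0,0,-4,0,1],[0,0,-4.5,0,1],[1.2,4.2,0,0,1],[1.2,4.2,0,0,1],[1.2,4.2,0,0,1],[1.2,4.2,0,0,1],[1.2,4.2,0,0,1],[1.2,4.2,0,0,1],[1.2,4.2,0,0,1],[1.2,4.2,0,0,1],[1.2,4.2,0,0,1]]]'|sed -n 2p;python3 -m jog '[[[1.2,4.2,0,0,1],[0,0,0,-8.4,1],[0,0,0,-8.4,1],[0,0,0,-8.4,1],[0,0,0,-8.4,1],[0,0,0,-8.4,1],[0,0,0,-8.4,1],[0,0,0,-8.4,1],[0,0,0,-8.4,1],[0,0,0,-8.4,1],[0,0,0,-8.4,1],[0,0,0,-8.4,1]]]'|sed -n '2p;5p';python3 -m jog '[[[0,0,0,-8.4,1],[0,0,0,0,1],[0,0,0,0,1]]]'|sed -n '2p;5p'; python3 - <<'E'
from h import *
delta(.5715,.239,.03)
S=cam("scene");save(S,"c13.png",(340,180,540,330),3)
E
```

```text
eef_pos: [0.5784, 0.1998, 0.0998]
eef_pos: [0.5703, 0.2409, 0.0996]
gripper_width: 0.0229
eef_pos: [0.5706, 0.241, 0.0998]
gripper_width: 0.0226
t 38.25 p [0.5706 0.241  0.0998] w 0.0226 F [-0.5 -0.6 -1.4]
[[ 0.105 -0.994 -0.001]
 [-0.994 -0.105 -0.   ]
 [ 0.     0.001 -1.   ]]
tool delta cm [ 0.2  -0.08  6.98] yaw of tool y ccw from world y deg 96.1
```

View pics/c13.png

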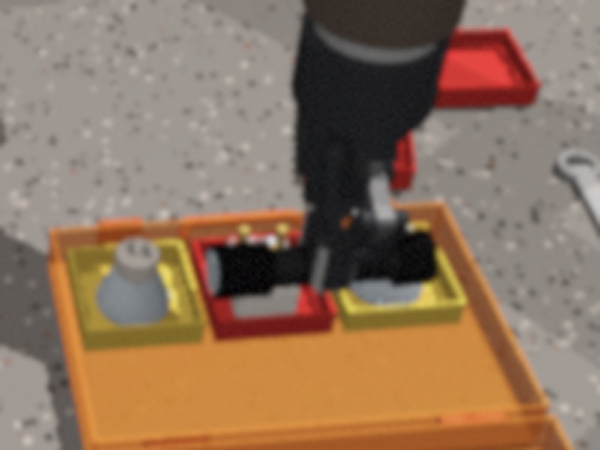

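The torch is held level along the box length at about (447,270). Lowering it into the bay.

```bash
python3 -m jog '[[[0.2,0,3,0,1],[0,0,3,0,1],[0,0,2,0,1],[0,0,1,0,1],[0,0,0,0,1],[0,0,0,0,1]]]'|sed -n '2p;4p'; python3 -m jog '[[[0,0,0.4,0,1],[0,0,0.2,0,1],[0,0,0,0,1]]]'|sed -n '2p;4p';python3 -m jog '[[[0,0,0.2,0,1],[0,0,0,0,1]]]'|sed -n '2p;4p'
```

```text
eef_pos: [0.5719, 0.2396, 0.011]
contact_force: [-0.3, -0.1, -1.8]
eef_pos: [0.5711, 0.2392, 0.0045]
contact_force: [0.9, -0.9, -1.7]
eef_pos: [0.571, 0.2391, 0.0021]
contact_force: [-0.2, 0.8, -1.5]
```

```bash
python3 -m jog '[[[0,0,0.1,0,1],[0,0,0,0,1]]]'|sed -n '2p;4p'; python3 -m jog '[[[0,0,0.1,0,1],[0,0,0,0,1]]]'|sed -n '2p;4p';python3 -m jog '[[[0,0,0.1,0,1],[0,0,0,0,1]]]'|sed -n '2p;4p'
```

```text
eef_pos: [0.571, 0.2391, 0.0011]
contact_force: [0.2, -0.6, -1.0]
eef_pos: [0.571, 0.2391, 0.0001]
contact_force: [-0.8, -0.1, -1.0]
eef_pos: [0.5711, 0.2391, -0.0001]
contact_force: [-2.2, -1.1, 4.1]
```

Contact at the expected height. I'll release, lift, and move the arm clear to look.

```bash
python3 -m jog '[[[0,0,0,0,0.2],[0,0,0,0,0.1],[0,0,0,0,0],[0,0,0,0,0],[0,0,-1,0,0],[0,0,-2,0,0],[0,0,-4,0,0],[0,0,-4,0,0],[0,0,-4,0,0],[0,0,0,0,0]]]'|sed -n '1,2p;5p'; python3 -m jog '[[[4,0,0,0,0],[4,0,0,0,0],[4,0,0,0,0],[4,0,0,0,0],[4,0,0,0,0],[4,0,0,0,0],[0,0,0,0,0],[0,0,0,0,0]]]'|sed -n '1,2p'; python3 - <<'E'
from h import *
S=cam("scene");T=cam("top")
A=S["pixels"][220:380,130:560]; B=T["pixels"][130:290,160:530]
A=cv2.resize(A,(780,290));B=cv2.resize(B,(780,300)); cv2.imwrite("pics/c14.png",np.vstack([A,B])[:,:,::-1])
E
```

```text
clock: 41.0
eef_pos: [0.5748, 0.2411, 0.1573]
gripper_width: 0.0427
clock: 41.8
eef_pos: [0.5971, -0.0004, 0.1494]
```

View pics/c14.png

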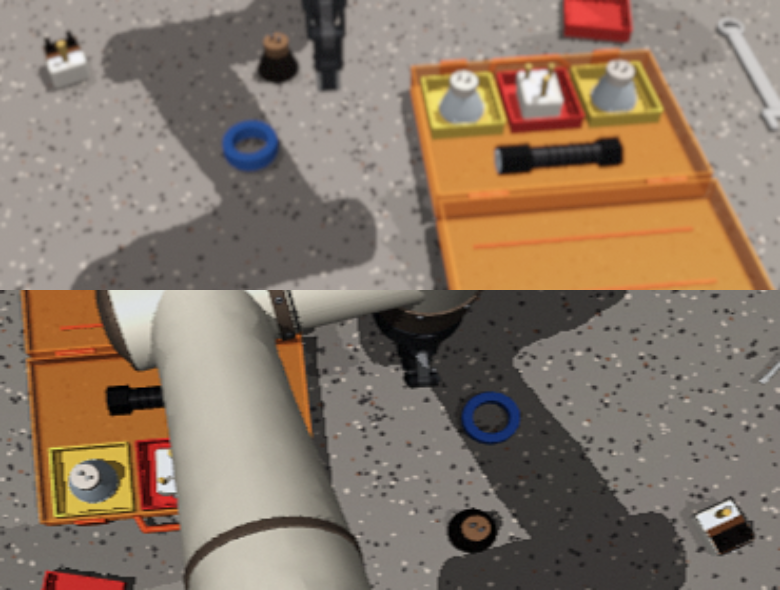

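The final picture shows a bulb in each yellow cup, the plug pins up in the red cup and the torch flat in the bay. The blackened bulb and scorched plug are where they started, and the arm is clear.

```bash
python3 -c "
from rig import ctrl; print(ctrl.finish_job())"
```

```text
the job is handed in; nothing more can be done
None
```

The job is handed in at about 42 s: one good bulb stands pins up in each yellow cup, the clean plug is pins up in the red cup, the torch lies flat in the bay, and the blackened bulb and scorched plug were left alone.

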